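# Draw the white board out from under the kit stack

### The job

The white circuit board is trapped under a stack: red kit box, brown carton, yellow tub. Gently push its exposed end until its finger slot comes out under the dark stop bar, then draw it by the slot until it is wholly clear of the bar and lies flat and straight on the blue mat. Do not handle the stack: it must stay upright, in order and settle flat on the desk behind the bar; disturb nothing else.

Things in the scene. Friction and masses are not known exactly. Their poses are not given: they have to be found in the camera images.
- stop: Dark steel bar fixed over the desk. Origin: its middle, at desk height. x runs along it (200 mm); y across (12 mm thick, -6 to +6 mm): stack on the +y side, blue mat on the -y side. Top 46 mm high. Opening under it 20 mm high, 162 mm wide between two 19 mm feet: the board fits through, the boxes do not. The mat is flat, 230 mm wide, x = 0 its centre line, from y = -20 to -330 mm.
- board: White rigid board 130 mm (x) by 230 mm (y) by 15 mm thick, 0.22 kg, flat on the desk, up to 5 mm and 0.07 rad askew of the bar. Origin: centre of its underside, z up. Its front edge (y = -115 mm) starts about level with the bar's mat-side face; its rear edge (y = +115 mm) sticks out 50 to 80 mm behind the stack, free to push. Friction 0.45 to 0.72: it moves with 5 to 20 N and binds if also pressed down; keep below 30 N.
- slot (a point): Centre of the finger slot, level with the board's top face, at y = -80 mm on the board. The slot goes right through to the desk, 62 mm (x) by 42 mm (y). It starts under the stack and bar; it is wholly past the bar when this point is 27 mm or more on the -y side of the stop's origin (60 to 70 mm of pushing).
- rear_a (a point): Top corner of the board's rear edge on its +x side.
- rear_b (a point): Top corner of the board's rear edge on its -x side.
- kitbox: Red kit box 120 mm (x) by 140 mm (y) by 40 mm high, 0.18 to 0.35 kg, on the board just behind the bar. Origin: centre of its underside. It rides along with the board for 2 to 18 mm until the bar holds it. When the board is out it drops 15 mm on to the desk by itself.
- carton: Brown carton 105 mm (x) by 95 mm (y) by 30 mm high, 0.15 kg, on the kit box, towards the bar. Origin: centre of its underside.
- tub: Yellow tub with a blue lid, diameter 66 mm, 46 mm high, 0.09 kg, on the carton. Origin: centre of its underside.
- mug: Blue mug, 90 mm high, bystander. Origin: centre of its underside.
- phone: White phone 145 x 72 x 9 mm, bystander. Origin: centre of its underside.
- circuit: Small white and red control box 100 x 60 x 12 mm (20 mm at its connector), bystander beside the mat. Origin: centre of its underside.
- driver: Orange screwdriver, 180 mm long, bystander beside the stack. Origin: near its middle.
- tape: Green ring (empty tape core), diameter 90 mm, 24 mm high, bystander. Origin: centre of its underside.
- booklets: Pile of booklets 100 x 150 x 16 mm, bystander. Origin: centre of its underside.
There are look-alikes about, which are no part of the job. Of the things that look like the carton, the smallest one is meant.

How it is judged (in metres and radians):
On the way, in this order (a step that is already met when the one before it is completed fails the run):
1. the finger slot has come out on the mat's side of the bar, the rest of the board still under the stack (y of slot in the frame of stop below -0.024 m and y of rear_a in the frame of stop above 0.05 m), for 0.2 s.
2. the whole board is out past the bar (y of each of rear_a, rear_b in the frame of stop below -0.008 m), for 0.2 s.
At the end, for the whole second after the job is handed in: Both rear board corners past the bar's mat-side face; board flat, within 50 mm of the mat's centre line, centre at most 230 mm from the bar, square to it within 0.25 rad; kit box flat on the desk behind the bar, carton flat on it, tub upright on the carton; all at rest (all of step 2 and y of board in the frame of stop above -0.23 m and x of board in the frame of stop between -0.05 and 0.05 m and angle between the y axis of board and the y axis of stop, either way round below 0.25 rad and angle between each of board, kitbox's own z axis and vertical below 0.06 rad and height (world z) of each of board, kitbox below 0.006 m and y of kitbox in the frame of stop above 0.065 m and z of carton in the frame of kitbox above 0.035 m and angle between each of carton, tub's own z axis and vertical below 0.1 rad and z of tub in the frame of carton above 0.025 m and linear speed of each of board, kitbox, tub below 0.02 m/s); the robot touches nothing.
It fails at once if the kit box, carton or tub tips more than 0.4 rad (angle between any of kitbox, carton, tub's own z axis and vertical above 0.4 rad).
It fails at once if the stack is carried or shoved away: the kit box moves more than 50 mm (distance of kitbox from where it was at the start of the episode above 0.05 m).
It fails at once if the robot handles the stack (more than 8 N on the kit box, carton or tub) (contact force between any of the fingers, the arm and kitbox above 8 N or contact force between any of the fingers, the arm and carton above 8 N or contact force between any of the fingers, the arm and tub above 8 N).
It fails at once if the board is treated roughly: more than 35 N from the robot (contact force between any of the fingers, the arm and board above 35 N).
It fails at once if a bystander is moved more than 30 mm (distance of any of mug, phone, circuit, driver, tape, booklets from where it was at the start of the episode above 0.03 m).
It also fails if it takes over 72 s, if anything falls off the work surface, if the arm or the gripper's body presses on something with over 40 N, if the wrist force passes 120 N, or if a joint passes its speed limit or range.

### The arm

A 6-joint arm with a two-finger parallel gripper is mounted at the origin on the work surface. World frame = base frame: x ahead of the robot, y to its left, z up, the work surface at z = 0. Lengths are in m, angles in degrees, forces in N, time in s.
With the tool pointing down it reaches from about 0.375 to 0.9 m from the base axis. Payload 3.1 kg.
Tool frame: the origin (TCP) lies at the very end of the fingers, on their centre line; the grasp point (between the pads) lies 19 mm behind it; z points along the fingers, y is the direction in which the jaws open and shut (so a half turn about z gives the same grasp; the last joint's range is limited). The gripper opens to 87 mm and grips with 3 to 60 N. Pads are 19 mm wide; open, the fingers measure 117 mm over their backs; the gripper's body (75 mm by 190 mm) begins 51 mm behind the grasp point.
Start: joints at [-85.514, 30.224, 82.088, -0, 67.689, -10.227], TCP at [0.159, -0.604, 0.223] pointing down, gripper open.
Joint ranges: [-176.69, 176.69], [-43.24, 126.21], [12.49, 139.97], [-82, 262], [0, 151.66], [-163.58, 163.58]. Speed limits (degrees/s): [159.86, 159.86, 180, 180, 180, 180].

### API

Orientations are given as a 3x3 rotation matrix whose columns are the frame's x, y, z axes.
In Python, from rig import readout, capture, camera_model, bot, spot_in, regions_of gives the robot as it stands.
- The arm moves only by the tool send_rows, never from a script. Its argument "moves" is a list that holds one entry, the list of rows, each a list of 7 numbers: the turn, a rotation vector about the tool's x, y, z in degrees, then the shift along the tool's x, y, z in cm, then the opening, from -1 (shut) to 1 (fully open). A call has exactly 5 rows; each row shifts and turns the commanded pose from where the row before left it, along the tool's axes as they then stand; what a row does not reach is not made up. A row lasts 1/10 s, in which the tool goes at most 50 mm and 8.59 degrees, less where a joint would pass 70% of its speed; a pose out of reach is approached as far as the arm can. A call with a gripper value outside its range is refused whole. The fingers move at their own pace and stop on an object; the grip force is fixed at half the most. Time passes only in rows, so rows that do not move let the fingers close, or fill a call up. It gives the time, the measured TCP pose, the force and the opening at its end, in the units of the state.
- readout.read_state(): the state, without advancing time (a new reading comes with each control period).
- capture(name): name is "side" or "top"; returns the picture (480x640x3 uint8, blue, green, red); there is no depth.
- camera_model(name): a dict with "camera_matrix" (3x3 intrinsics, pixels), "pose" (4x4, takes a point from camera to world coordinates). Camera axes: x right, y up, looking along -z (the intrinsics and any distortion apply to the point x, -y, -z); pixel columns grow to the right and rows downward; lengths in m; the calibration is good to about 2 mm. A picture is of the moment at which its call begins. camera_model takes no time and is no camera call.
- bot.hand_in(): hands the job in, once; it reports no verdict.
Trained networks look in the newest picture that a camera, given by its name, has taken for a name from the list of things; names that differ only in an ending like _2 or _b are one class to them, and where a whole thing is asked for, a point or a joint stands for the part that bears it (a point fixed in the world has none). Each returns a list of dicts, best first, with "p" (0 to 1); they miss things now and then, are a little off and sometimes report something else, mostly with a low value. They report only what shows in the picture. A call takes as long as a camera call. They do not tell look-alikes from the thing itself.
- spot_in(camera, thing): "location" ([x, y, z] in m, in world coordinates, good to about 4 mm: the middle of the surface that is visible of it).
- regions_of(camera, thing): "mask" (480x640 bool, what is visible of it).
The state is a dict: "time_s": time; "joint_positions": joint angles; "qvel": joint speeds; "tau": joint torques, N m; "position": TCP position; "tcp_rot": TCP orientation; "force": force on the tool from outside, world axes, zero at the start; "moment": the same for the moment, N m; "opening": opening from 0.0 (shut) to 1.0 (fully open).
Only numpy, scipy, OpenCV 4.12 (cv2) and the standard library are available. Lean on these libraries where they do the work, as an engineer would, in place of code of your own. Each camera call takes 0.05 s, during which the arm holds its last target. There are 200 camera calls.

## Working session

There is one attempt and no reset: what is moved stays moved. The work goes in short steps, Python scripts to look and compute and a tool call to move; the robot and the scene stay as the last step left them, time stands still between calls to the robot, and variables do not carry over. Pictures are saved under pics/ and viewed, about 8 in all and at most 12, crops included, and the job is handed in when it is done.

Besides the shell and the picture viewer there is one more tool, called after "Emit:" by a JSON object that holds its "method" and its "body". send_rows: Moves the arm, as the interface text tells. Its arguments: {"type":"object","properties":{"moves":{"type":"array","items":{"type":"array","items":{"type":"array","items":{"type":"number"}}}}},"required":["moves"]}

```bash
ls; mkdir -p pics
python3 - <<'E'
from rig import *
import cv2,numpy as np
s=readout.read_state();print(s['time_s'],s['position'],np.round(s['tcp_rot'],3).tolist(),s['force'],s['opening'])
for c in('top','side'):
    cv2.imwrite(f'pics/{c}0.png',capture(c))
    m=camera_model(c);print(c,np.round(m['camera_matrix'],1).tolist(),np.round(m['pose'],3).tolist(),[k for k in m])
for t in('stop','board','kitbox','carton','tub'):
    for c in('top','side'):
        print(t,c,[(round(d['p'],2),np.round(d['location'],3).tolist()) for d in spot_in(c,t)])
E
```

```text
pics
0.0 [ 0.15871549 -0.60375892  0.22156765] [[0.967, 0.254, -0.0], [0.254, -0.967, 0.002], [0.0, -0.002, -1.0]] [-0.63466827  0.2439831  -0.27113868] 0.9992170381796945
top [[507.9, 0.0, 320.0], [0.0, 507.9, 234.7], [0.0, 0.0, 1.0]] [[0.022, 0.997, -0.069, 0.464], [-1.0, 0.022, 0.004, -0.017], [0.005, 0.069, 0.998, 1.145], [0.0, 0.0, 0.0, 1.0]] ['camera_matrix', 'pose']
side [[525.7, 0.0, 317.9], [0.0, 525.7, 238.0], [0.0, 0.0, 1.0]] [[-0.842, 0.389, -0.374, 0.084], [-0.54, -0.583, 0.608, 0.697], [0.019, 0.713, 0.701, 0.912], [0.0, 0.0, 0.0, 1.0]] ['camera_matrix', 'pose']
stop top [(0.97, [0.544, -0.168, 0.001])]
stop side [(0.57, [0.539, -0.164, 0.003])]
board top [(0.78, [0.47, 0.174, 0.012])]
board side [(0.77, [0.46, 0.183, 0.016]), (0.48, [0.342, 0.408, 0.022])]
kitbox top [(0.97, [0.478, 0.128, 0.057]), (0.3, [0.503, 0.062, 0.128])]
kitbox side [(0.72, [0.46, 0.137, 0.053]), (0.66, [0.473, 0.091, 0.089])]
carton top [(0.92, [0.276, -0.238, 0.041]), (0.69, [0.469, 0.066, 0.085]), (0.47, [0.482, 0.126, 0.055])]
carton side [(0.91, [0.26, 0.255, 0.038]), (0.82, [0.472, 0.091, 0.091]), (0.41, [0.46, 0.185, 0.01])]
tub top [(0.68, [0.775, -0.234, 0.007]), (0.66, [0.501, 0.062, 0.129])]
tub side [(0.95, [0.494, 0.07, 0.134])]
```

View pics/top0.png

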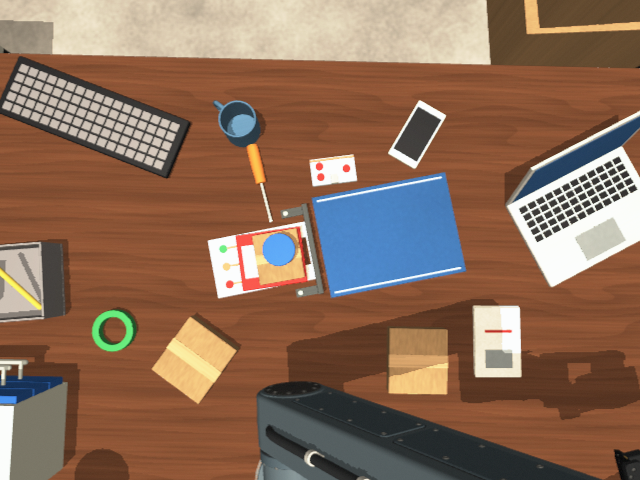

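View pics/side0.png

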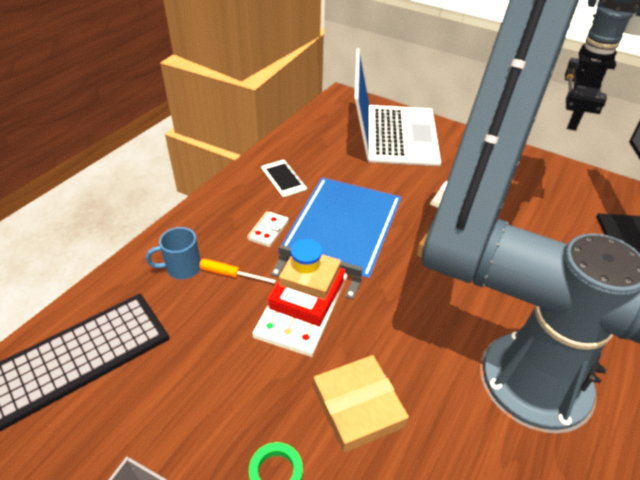

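```bash
cat > h.py <<'E'
from rig import *
import cv2,numpy as np
def ray(c,uv,z):
    m=camera_model(c);K=m['camera_matrix'];P=m['pose']
    x,y,_=np.linalg.inv(K)@[uv[0],uv[1],1]
    d=P[:3,:3]@[x,-y,-1];o=P[:3,3]
    return o+d*(z-o[2])/d[2]
def proj(c,p):
    m=camera_model(c);P=m['pose'];q=P[:3,:3].T@(np.array(p)-P[:3,3])
    v=m['camera_matrix']@[q[0],-q[1],-q[2]];return v[:2]/v[2]
E
python3 - <<'E'
from h import *
im=cv2.imread('pics/top0.png');hsv=cv2.cvtColor(im,cv2.COLOR_BGR2HSV)
m=cv2.inRange(hsv,(100,120,60),(125,255,255));m[:, :308]=0;m[:,475:]=0;m[:165]=0;m[305:]=0
c=max(cv2.findContours(m,0,1)[0],key=cv2.contourArea)
b=cv2.boxPoints(cv2.minAreaRect(c));print('mat',b.tolist())
q=np.array([ray('top',p,0.001) for p in b]);print(q.round(4).tolist())
cv2.imwrite('pics/crop0.png',cv2.resize(im[190:310,195:345],None,fx=5,fy=5,interpolation=cv2.INTER_CUBIC))
capture('top');r=regions_of('top','stop');mm=r[0]['mask'].astype(np.uint8);cc=max(cv2.findContours(mm,0,1)[0],key=cv2.contourArea)
print('stop',cv2.boxPoints(cv2.minAreaRect(cc)).tolist())
r=regions_of('top','board')
for d in r: 
    mm=d['mask'].astype(np.uint8);cc=max(cv2.findContours(mm,0,1)[0],key=cv2.contourArea);print('board',d['p'],cv2.boxPoints(cv2.minAreaRect(cc)).tolist(),cc[:,0].min(0),cc[:,0].max(0))
E
```

```text
mat [[311.43310546875, 197.70169067382812], [445.58575439453125, 171.31100463867188], [465.11798095703125, 270.5997314453125], [330.96533203125, 296.99041748046875]]
[[0.627, 0.0001, 0.001], [0.6947, -0.3043, 0.001], [0.4697, -0.3494, 0.001], [0.4041, -0.0488, 0.001]]
stop [[310.74920654296875, 196.99571228027344], [446.4937744140625, 170.3315887451172], [466.23431396484375, 270.8289794921875], [330.48974609375, 297.49310302734375]]
board 0.95 [[207.5056610107422, 239.03013610839844], [235.40000915527344, 233.7999725341797], [246.35850524902344, 292.2452392578125], [218.4641571044922, 297.47540283203125]] [209 235] [243 297]
```

View pics/crop0.png

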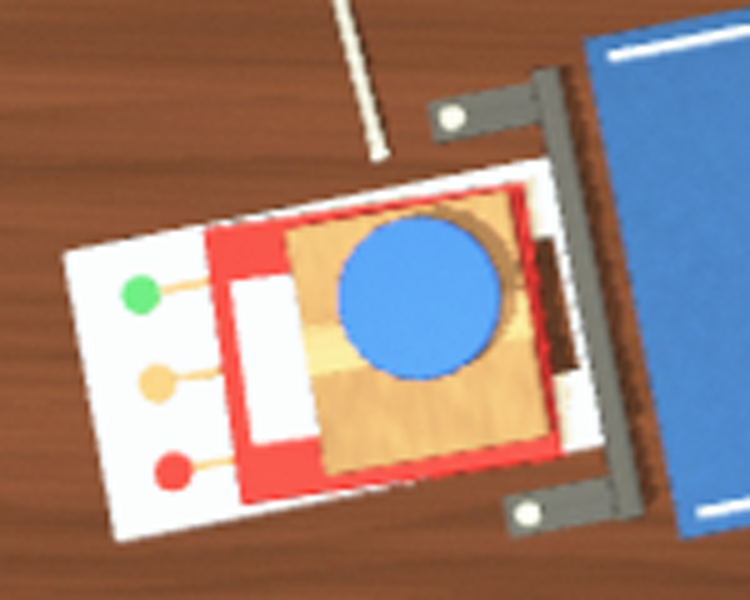

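```bash
cat >> h.py <<'E'
sx=np.array([0.977,0.214]);sx/=np.linalg.norm(sx)
E
python3 - <<'E'
from h import *
a=ray('top',(304.4,204.2),.046);b=ray('top',(320.4,293.4),.046)
print('bar ends',a,b,np.linalg.norm(a-b),'mid',(a+b)/2,'ang',np.degrees(np.arctan2(*(a-b)[[1,0]])))
M=[[0.627, 0.0001], [0.6947, -0.3043], [0.4697, -0.3494], [0.4041, -0.0488]];M=np.array(M)
d=(M[0]+M[1]-M[2]-M[3]);print('mat ang',np.degrees(np.arctan2(d[1],d[0])));d=(M[0]+M[3]-M[1]-M[2]);print(np.degrees(np.arctan2(d[1],d[0]))-90)
th=np.radians(12.2)
for th in [np.arctan2(*(a-b)[[1,0]])]:
    X=np.array([np.cos(th),np.sin(th)]);Y=np.array([-X[1],X[0]])
    matS=M.mean(0)+Y*(.175);print('stop from mat',matS)
    S=(a+b)[:2]/2
    ra=ray('top',(207.8,240.4),.015)[:2];rb=ray('top',(218,298.2),.015)[:2]
    print('ra,rb',ra,rb,np.linalg.norm(ra-rb),'in stop',(ra-S)@X,(ra-S)@Y,(rb-S)@X,(rb-S)@Y)
    for n,p,z in(('kit rear a',(205,229),.055),('kit rear b',(243,502),.055),('kit fr a',(523,182),.055),('kit fr b',(560,455),.055),('cart rear a',(286,235),.085),('cart rear b',(325,473),.085)):
        w=ray('top',(195+p[0]/5,190+p[1]/5),z)[:2];print(n,((w-S)@X).round(4),((w-S)@Y).round(4))
E
```

```text
bar ends [0.60601356 0.01443898 0.046     ] [ 0.41365228 -0.02465673  0.046     ] 0.1962940079988785 mid [ 0.50983292 -0.00510888  0.046     ] ang 11.488376781935372
mat ang 11.852550374533353
12.42548361620824
stop from mat [ 0.5140204 -0.0041061]
ra,rb [0.52404029 0.22827133] [0.39675741 0.2009937 ] 0.13017297145718293 in stop 0.060404863183891065 0.22587479844811229 -0.06976078994393514 0.22449449275769798
kit rear a 0.0556 0.1566
kit rear b -0.0624 0.1601
kit fr a 0.0514 0.0186
kit fr b -0.0667 0.0235
cart rear a 0.0443 0.1194
cart rear b -0.0562 0.1201
```

Emit:
{"method": "send_rows", "body": {"moves": [[[0,0,0,3.5,-2.9,-0.4,1],[0,0,0,3.5,-2.9,-0.4,1],[0,0,0,3.5,-2.9,-0.4,1],[0,0,0,3.5,-2.9,-0.4,1],[0,0,0,3.5,-2.9,-0.4,1]]]}}

```text
time_s: 1.25
position: [0.292, -0.4183, 0.2429]
tcp_rot: [[0.967, 0.253, 0.0], [0.253, -0.967, -0.0], [0.0, 0.0, -1.0]]
force: [0.2, -0.1, -0.6]
opening: 1.0
```

Emit:
{"method": "send_rows", "body": {"moves": [[[0,0,0,3.5,-2.9,0,1],[0,0,0,3.5,-2.9,0,1],[0,0,0,3.5,-2.9,0,1],[0,0,0,3.5,-2.9,0,1],[0,0,0,3.5,-2.9,0,1]]]}}

```text
time_s: 1.75
position: [0.4246, -0.2336, 0.2429]
tcp_rot: [[0.967, 0.254, 0.001], [0.254, -0.967, -0.001], [0.001, 0.001, -1.0]]
force: [-0.1, 0.0, -0.1]
opening: 1.001
```

Emit:
{"method": "send_rows", "body": {"moves": [[[0,0,0,3.4,-2.7,0,1],[0,0,0,1.3,-4.6,0,1],[0,0,0,1.3,-4.6,0,1],[0,0,0,1.3,-4.6,0,1],[0,0,0,1.3,-4.6,0,1]]]}}

```text
time_s: 2.25
position: [0.4532, -0.0073, 0.2428]
tcp_rot: [[0.967, 0.254, 0.001], [0.254, -0.967, -0.0], [0.001, 0.0, -1.0]]
force: [1.7, 0.4, -0.8]
opening: 1.001
```

Emit:
{"method": "send_rows", "body": {"moves": [[[0,0,0,1.3,-4.6,0,1],[0,0,0,1.3,-4.6,0,1],[0,0,0,1.3,-4.6,0,1],[0,0,0,1.3,-4.6,0,1],[0,0,0,1.3,-4.6,0,1]]]}}

```text
time_s: 2.75
position: [0.4575, 0.2319, 0.2429]
tcp_rot: [[0.967, 0.254, 0.001], [0.254, -0.967, 0.0], [0.001, 0.0, -1.0]]
force: [0.5, -1.2, 0.7]
opening: 1.002
```

Emit:
{"method": "send_rows", "body": {"moves": [[[0,0,-8.5,0,0,0,1],[0,0,-8.5,0,0,0,1],[0,0,-8.5,0,0,0,1],[0,0,-8.5,0,0,0,1],[0,0,-8.5,0,0,0,1]]]}}

```text
time_s: 3.25
position: [0.4577, 0.23, 0.2427]
tcp_rot: [[0.536, 0.844, 0.0], [0.844, -0.536, 0.0], [0.0, 0.0, -1.0]]
force: [0.9, 0.1, 0.2]
opening: 1.0
```

Emit:
{"method": "send_rows", "body": {"moves": [[[0,0,-8.5,0,0,0,1],[0,0,-8.5,0,0,0,1],[0,0,-8.5,0,0,0,1],[0,0,-8.5,0,0,0,1],[0,0,-8.5,0,0,0,1]]]}}

```text
time_s: 3.75
position: [0.4577, 0.2298, 0.2427]
tcp_rot: [[-0.175, 0.985, 0.0], [0.985, 0.175, 0.0], [0.0, 0.0, -1.0]]
force: [0.6, 0.7, 0.1]
opening: 1.0
```

Emit:
{"method": "send_rows", "body": {"moves": [[[0,0,-2,2.2,0,0,1],[0,0,0,0,0,4.5,1],[0,0,0,0,0,4.5,1],[0,0,0,0,0,4.5,1],[0,0,0,0,0,4.5,1]]]}}

```text
time_s: 4.25
position: [0.4545, 0.2517, 0.0615]
tcp_rot: [[-0.203, 0.979, 0.002], [0.979, 0.203, 0.001], [0.0, 0.002, -1.0]]
force: [1.9, -0.7, -0.0]
opening: 0.995
```

Run:
```python
from h import *
im=capture('side');cv2.imwrite('pics/s1.png',cv2.resize(im[200:440,180:500],None,fx=2.5,fy=2.5))
```

```text
(no output)
```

View pics/s1.png

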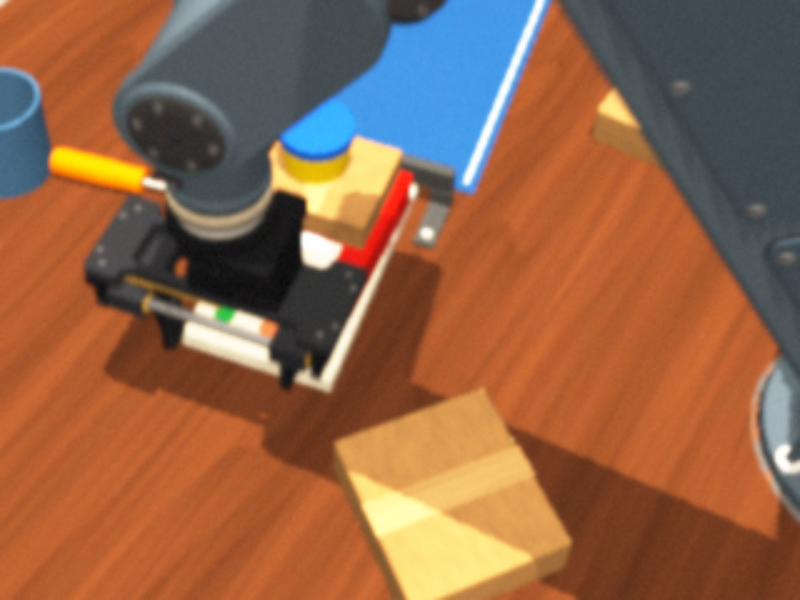

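Emit:
{"method": "send_rows", "body": {"moves": [[[0,0,0,0,0,2,1],[0,0,0,0,0,2,1],[0,0,0,0,0,1.5,1],[0,0,0,-0.5,0,0,1],[0,0,0,-0.5,0,0,1]]]}}

```text
time_s: 4.8
position: [0.4566, 0.2416, 0.0085]
tcp_rot: [[-0.203, 0.979, 0.001], [0.979, 0.203, 0.0], [0.0, 0.001, -1.0]]
force: [0.1, 0.8, -0.0]
opening: 1.0
```

Emit:
{"method": "send_rows", "body": {"moves": [[[0,0,0,-0.3,0,0,1],[0,0,0,-0.3,0,0,1],[0,0,0,-0.3,0,0,1],[0,0,0,-0.3,0,0,1],[0,0,0,-0.3,0,0,1]]]}}

```text
time_s: 5.3
position: [0.4592, 0.2268, 0.0078]
tcp_rot: [[-0.203, 0.979, 0.0], [0.979, 0.203, 0.0], [0.0, 0.0, -1.0]]
force: [0.4, -0.6, 0.0]
opening: 0.998
```

Emit:
{"method": "send_rows", "body": {"moves": [[[0,0,0,-0.3,0,0,1],[0,0,0,-0.3,0,0,1],[0,0,0,-0.3,0,0,1],[0,0,0,-0.3,0,0,1],[0,0,0,-0.3,0,0,1]]]}}

```text
time_s: 5.8
position: [0.4621, 0.2132, 0.0077]
tcp_rot: [[-0.202, 0.979, 0.0], [0.979, 0.202, 0.002], [0.001, 0.001, -1.0]]
force: [-1.7, 8.2, 1.8]
opening: 0.999
```

Emit:
{"method": "send_rows", "body": {"moves": [[[0,0,0,-0.35,0,0,1],[0,0,0,-0.35,0,0,1],[0,0,0,-0.35,0,0,1],[0,0,0,-0.35,0,0,1],[0,0,0,-0.35,0,0,1]]]}}

```text
time_s: 6.3
position: [0.4649, 0.1967, 0.0077]
tcp_rot: [[-0.201, 0.98, -0.001], [0.98, 0.201, 0.002], [0.002, -0.0, -1.0]]
force: [-2.2, 10.3, 1.6]
opening: 0.999
```

Emit:
{"method": "send_rows", "body": {"moves": [[[0,0,0,-0.35,0,0,1],[0,0,0,-0.35,0,0,1],[0,0,0,-0.35,0,0,1],[0,0,0,-0.35,0,0,1],[0,0,0,-0.35,0,0,1]]]}}

```text
time_s: 6.8
position: [0.4684, 0.1797, 0.0077]
tcp_rot: [[-0.201, 0.98, -0.001], [0.98, 0.201, 0.002], [0.002, -0.0, -1.0]]
force: [-2.5, 10.7, 1.8]
opening: 0.998
```

Run:
```python
from h import *
im=capture('top');cv2.imwrite('pics/t2.png',cv2.resize(im[190:310,195:345],None,fx=5,fy=5,interpolation=cv2.INTER_CUBIC))
```

```text
(no output)
```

View pics/t2.png

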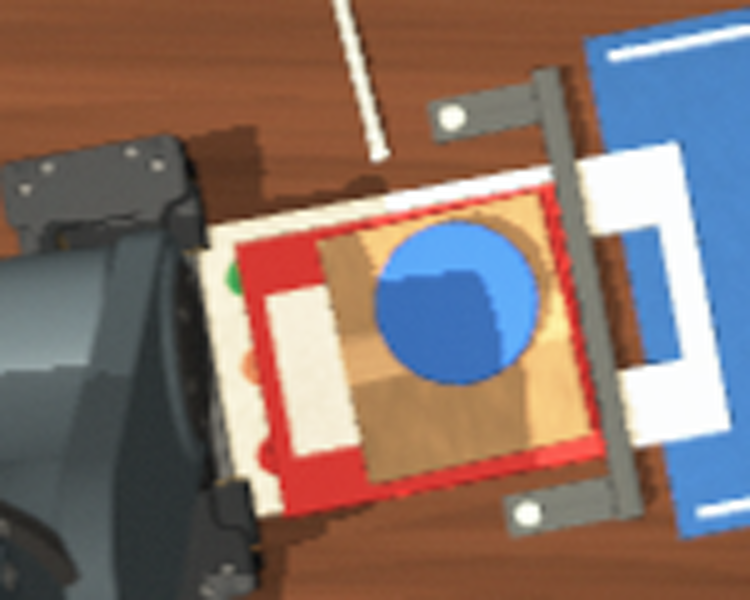

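```bash
cat >> h.py <<'E'
th=np.radians(11.9);X=np.array([np.cos(th),np.sin(th)]);Y=np.array([-X[1],X[0]]);S=np.array([.512,-.0047])
def st(w): w=np.array(w)[:2]-S; return np.round([w@X,w@Y],4)
E
python3 - <<'E'
from h import *
for p in((681,143),(730,430),(660,227),(683,358)):print(st(ray('top',(195+p[0]/5,190+p[1]/5),.015)))
print(st([.4684,.1797]))
for p in((237,242),(285,516)):print('kit rear',st(ray('top',(195+p[0]/5,190+p[1]/5),.055)))
for p in((318,240),(370,482)):print('carton rear',st(ray('top',(195+p[0]/5,190+p[1]/5),.085)))
E
```

```text
[ 0.0572 -0.0536]
[-0.0725 -0.0512]
[ 0.0219 -0.0374]
[-0.0373 -0.0366]
[-0.0046  0.1894]
kit rear [0.0465 0.1437]
kit rear [-0.0726  0.144 ]
carton rear [0.0385 0.1063]
carton rear [-0.0646  0.1029]
```

Emit:
{"method": "send_rows", "body": {"moves": [[[0,0,0,-0.35,0,0,1],[0,0,0,-0.35,0,0,1],[0,0,0,-0.35,0,0,1],[0,0,0,-0.35,0,0,1],[0,0,0,-0.35,0,0,1]]]}}

```text
time_s: 7.35
position: [0.4718, 0.1626, 0.0077]
tcp_rot: [[-0.201, 0.98, -0.001], [0.98, 0.201, 0.002], [0.002, -0.001, -1.0]]
force: [-1.8, 11.1, 2.2]
opening: 0.999
```

Emit:
{"method": "send_rows", "body": {"moves": [[[0,0,0,0,0,0,1],[0,0,0,0,0,0,1],[0,0,0,1,0,0,1],[0,0,0,1.5,0,0,1],[0,0,0,0,0,-2,1]]]}}

```text
time_s: 7.85
position: [0.4654, 0.1862, 0.026]
tcp_rot: [[-0.205, 0.979, -0.005], [0.979, 0.205, -0.001], [0.0, -0.005, -1.0]]
force: [0.6, -0.6, 0.2]
opening: 0.999
```

Emit:
{"method": "send_rows", "body": {"moves": [[[0,0,0,0,0,-4.5,0],[0,0,0,0,0,-4.5,-0.5],[0,0,0,0,0,-4.5,-0.5],[0,0,0,0,0,-4.5,-0.5],[0,0,0,0,0,-4.5,-0.5]]]}}

```text
time_s: 8.35
position: [0.4668, 0.1852, 0.2543]
tcp_rot: [[-0.203, 0.979, -0.001], [0.979, 0.203, -0.001], [-0.001, -0.001, -1.0]]
force: [1.1, -0.3, -0.3]
opening: 0.632
```

Emit:
{"method": "send_rows", "body": {"moves": [[[0,0,0,-4.7,0,0,-0.6],[0,0,0,-4.7,0,0,-0.6],[0,0,0,-4.7,0,0,-0.6],[0,0,0,-4.7,0,0,-0.6],[0,0,0,-4.7,-0.2,0,-0.6]]]}}

```text
time_s: 8.85
position: [0.5132, -0.0468, 0.2525]
tcp_rot: [[-0.203, 0.979, -0.001], [0.979, 0.203, -0.0], [-0.0, -0.001, -1.0]]
force: [0.9, -0.5, 0.2]
opening: 0.223
```

Emit:
{"method": "send_rows", "body": {"moves": [[[0,0,0,-3,0,0,-0.6],[0,0,0,0,0,4.5,-0.6],[0,0,0,0,0,4.5,-0.6],[0,0,0,0,0,4.5,-0.6],[0,0,0,0,0,3.5,-0.6]]]}}

```text
time_s: 9.35
position: [0.518, -0.0743, 0.0802]
tcp_rot: [[-0.203, 0.979, -0.003], [0.979, 0.203, 0.0], [0.001, -0.003, -1.0]]
force: [-0.2, -0.3, 0.1]
opening: 0.201
```

Run:
```python
from h import *
s=readout.read_state();print(s['position'],st(s['position']),s['opening'])
im=capture('top');a=cv2.resize(im[180:310,195:355],None,fx=5,fy=5,interpolation=cv2.INTER_CUBIC)[:600]
im=capture('side');b=im[180:340,220:420]
cv2.imwrite('pics/t3.png',a);cv2.imwrite('pics/s3.png',cv2.resize(b,None,fx=3.7,fy=3.7))
```

```text
[ 0.51804437 -0.07425264  0.08018921] [-0.0084 -0.0693] 0.20077893731816635
```

View pics/s3.png

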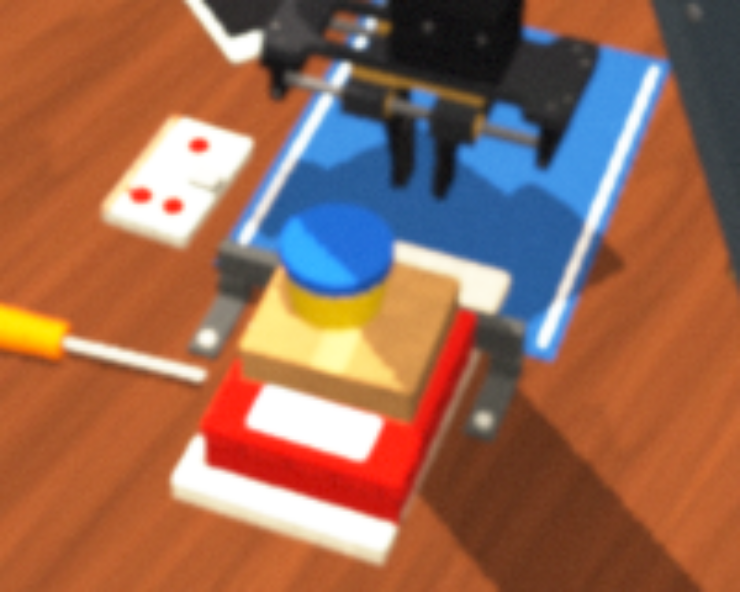

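View pics/t3.png

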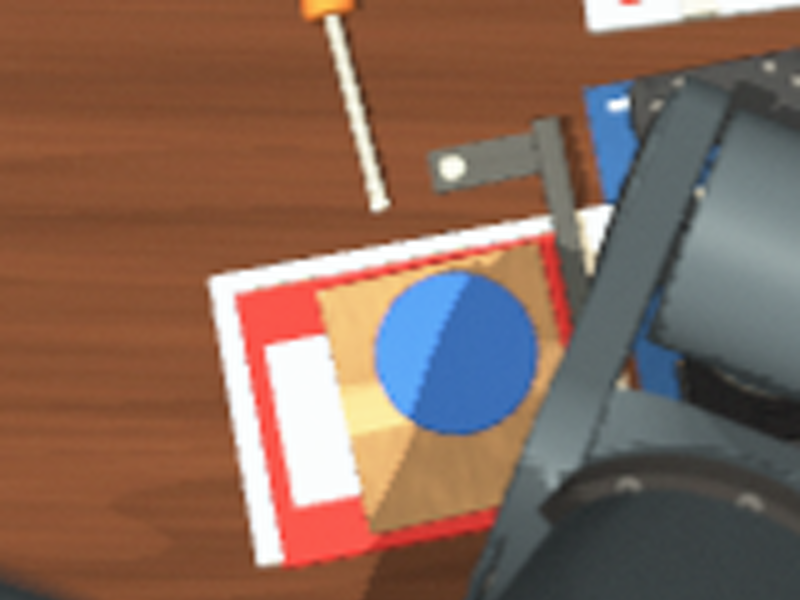

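Run:
```python
from h import *
a,b=[ray('top',(195+p[0]/5,180+p[1]/5),.015) for p in((209,279),(257,567))]
print(st(a),st(b));c=st((a+b)/2);print('slot',c-[0,.195])
```

```text
[0.0581 0.1603] [-0.0716  0.1616]
slot [-0.0067 -0.034 ]
```

Emit:
{"method": "send_rows", "body": {"moves": [[[0,0,0,1.6,0.15,0,-0.6],[0,0,0,1.5,0,0,-0.6],[0,0,0,0,0,2,-0.6],[0,0,0,0,0,2,-0.6],[0,0,0,0,0,1.2,-0.6]]]}}

```text
time_s: 9.95
position: [0.5153, -0.0425, 0.0318]
tcp_rot: [[-0.205, 0.979, 0.003], [0.979, 0.205, -0.001], [-0.001, 0.002, -1.0]]
force: [-0.3, 0.1, 0.0]
opening: 0.202
```

Emit:
{"method": "send_rows", "body": {"moves": [[[0,0,0,0,0,0.5,-0.6],[0,0,0,0,0,0.5,-0.6],[0,0,0,0,0,0.4,-0.6],[0,0,0,0,0,0.4,-0.6],[0,0,0,0,0,0.2,-0.6]]]}}

```text
time_s: 10.45
position: [0.5148, -0.0439, 0.0105]
tcp_rot: [[-0.203, 0.979, 0.0], [0.979, 0.203, -0.0], [-0.0, 0.0, -1.0]]
force: [0.2, 1.3, 1.2]
opening: 0.204
```

Emit:
{"method": "send_rows", "body": {"moves": [[[0,0,0,0,0,0.3,-0.6],[0,0,0,-0.2,0,0,-0.6],[0,0,0,-0.3,0,0,-0.6],[0,0,0,-0.3,0,0,-0.6],[0,0,0,-0.3,0,0,-0.6]]]}}

```text
time_s: 10.95
position: [0.5148, -0.0522, 0.0075]
tcp_rot: [[-0.2, 0.98, -0.005], [0.98, 0.2, 0.004], [0.005, -0.004, -1.0]]
force: [-0.6, 11.6, 3.0]
opening: 0.197
```

Emit:
{"method": "send_rows", "body": {"moves": [[[0,0,0,-0.4,0,0,-0.6],[0,0,0,-0.4,0,0,-0.6],[0,0,0,-0.4,0,0,-0.6],[0,0,0,-0.4,0,0,-0.6],[0,0,0,-0.4,0,0,-0.6]]]}}

```text
time_s: 11.45
position: [0.5172, -0.0705, 0.0074]
tcp_rot: [[-0.201, 0.98, -0.008], [0.98, 0.201, 0.006], [0.008, -0.006, -1.0]]
force: [-1.4, 11.8, 4.4]
opening: 0.197
```

Emit:
{"method": "send_rows", "body": {"moves": [[[0,0,0,-0.4,0,0,-0.6],[0,0,0,-0.4,0,0,-0.6],[0,0,0,-0.4,0,0,-0.6],[0,0,0,-0.4,0,0,-0.6],[0,0,0,-0.4,0,0,-0.6]]]}}

```text
time_s: 11.95
position: [0.5207, -0.0894, 0.0074]
tcp_rot: [[-0.201, 0.98, -0.009], [0.98, 0.201, 0.007], [0.009, -0.007, -1.0]]
force: [-2.0, 13.7, 5.8]
opening: 0.203
```

Emit:
{"method": "send_rows", "body": {"moves": [[[0,0,0,-0.4,0,0,-0.6],[0,0,0,-0.4,0,0,-0.6],[0,0,0,-0.4,0,0,-0.6],[0,0,0,-0.4,0,0,-0.6],[0,0,0,-0.4,0,0,-0.6]]]}}

```text
time_s: 12.45
position: [0.5242, -0.1083, 0.0074]
tcp_rot: [[-0.201, 0.98, -0.01], [0.98, 0.201, 0.009], [0.011, -0.008, -1.0]]
force: [-1.8, 14.2, 6.1]
opening: 0.201
```

Run:
```python
from h import *
im=capture('side');cv2.imwrite('pics/s4.png',cv2.resize(im[170:350,220:420],None,fx=3.3,fy=3.3))
```

```text
(no output)
```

View pics/s4.png

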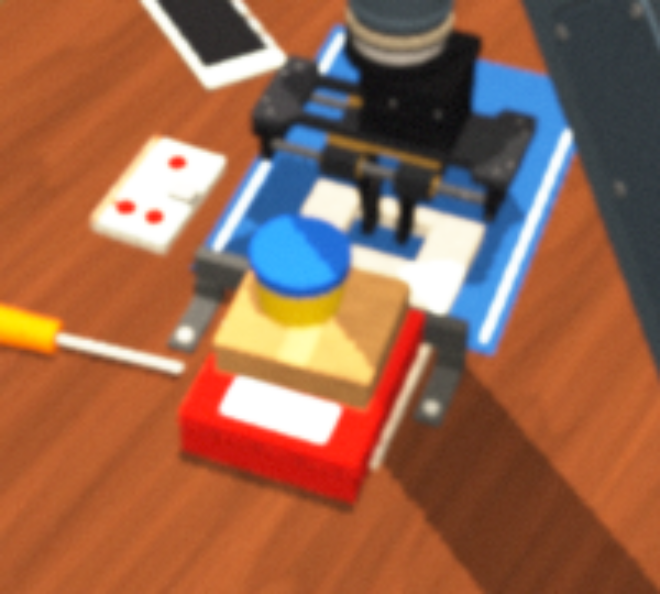

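Emit:
{"method": "send_rows", "body": {"moves": [[[0,0,0,-0.4,0,-0.1,-0.6],[0,0,0,-0.4,0,0,-0.6],[0,0,0,-0.4,0,0,-0.6],[0,0,0,-0.4,0,0,-0.6],[0,0,0,-0.4,0,0,-0.6]]]}}

```text
time_s: 13.0
position: [0.5297, -0.13, 0.0076]
tcp_rot: [[-0.202, 0.979, -0.008], [0.979, 0.202, 0.006], [0.007, -0.006, -1.0]]
force: [-1.8, 7.1, -1.7]
opening: 0.203
```

Emit:
{"method": "send_rows", "body": {"moves": [[[0,0,0,-0.4,0,0,-0.6],[0,0,0,-0.4,0,0,-0.6],[0,0,0,-0.4,0,0,-0.6],[0,0,0,-0.4,0,0,-0.6],[0,0,0,-0.4,0,0,-0.6]]]}}

```text
time_s: 13.5
position: [0.5326, -0.148, 0.0076]
tcp_rot: [[-0.201, 0.98, -0.01], [0.98, 0.201, 0.009], [0.01, -0.008, -1.0]]
force: [-2.1, 12.1, 2.5]
opening: 0.199
```

Emit:
{"method": "send_rows", "body": {"moves": [[[0,0,0,-0.4,0,0,-0.6],[0,0,0,-0.4,0,0,-0.6],[0,0,0,-0.4,0,0,-0.6],[0,0,0,-0.4,0,0,-0.6],[0,0,0,-0.4,0,0,-0.6]]]}}

```text
time_s: 14.0
position: [0.5345, -0.164, 0.0075]
tcp_rot: [[-0.2, 0.98, -0.015], [0.98, 0.2, 0.015], [0.017, -0.012, -1.0]]
force: [-2.4, 19.5, 7.6]
opening: 0.203
```

Run:
```python
from h import *
print(st(readout.read_state()['position']))
im=capture('side');cv2.imwrite('pics/s5.png',cv2.resize(im[150:330,220:420],None,fx=3.3,fy=3.3))
```

```text
[-0.0108 -0.1606]
```

View pics/s5.png

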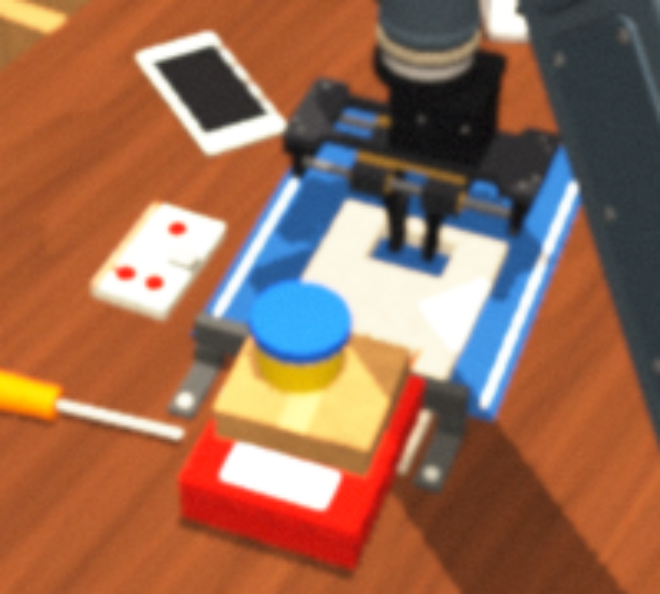

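Emit:
{"method": "send_rows", "body": {"moves": [[[0,0,0,0,0,-0.1,-0.6],[0,0,0,0,0,-0.1,-0.6],[0,0,0,0,0,0,-0.6],[0,0,0,-0.2,0,0,-0.6],[0,0,0,-0.2,0,0,-0.6]]]}}

```text
time_s: 14.55
position: [0.5403, -0.1743, 0.0099]
tcp_rot: [[-0.204, 0.979, -0.004], [0.979, 0.204, 0.003], [0.003, -0.003, -1.0]]
force: [-1.6, 2.2, -0.8]
opening: 0.201
```

Emit:
{"method": "send_rows", "body": {"moves": [[[0,0,0,-0.2,0,0,-0.6],[0,0,0,-0.2,0,0,-0.6],[0,0,0,-0.2,0,0,-0.6],[0,0,0,-0.2,0,0,-0.6],[0,0,0,-0.2,0,0,-0.6]]]}}

```text
time_s: 15.05
position: [0.5443, -0.1863, 0.0107]
tcp_rot: [[-0.203, 0.979, 0.0], [0.979, 0.203, -0.0], [-0.0, 0.0, -1.0]]
force: [-0.6, 0.9, -1.4]
opening: 0.203
```

Run:
```python
from h import *
print(st(readout.read_state()['position']))
a=capture('side')[150:330,220:420];b=capture('top')[190:310,220:420]
cv2.imwrite('pics/b6.png',np.hstack([cv2.resize(a,(400,360)),cv2.resize(b,(400,240))[:0].reshape(0,400,3) if 0 else np.vstack([cv2.resize(b,(400,240)),np.zeros((120,400,3),np.uint8)])]))
```

```text
[-0.0058 -0.1844]
```

View pics/b6.png

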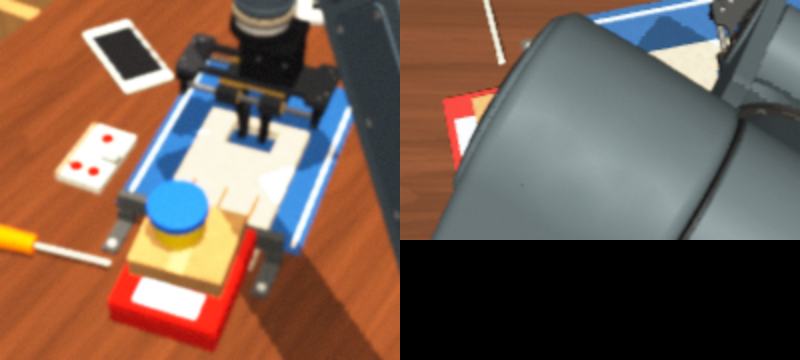

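Emit:
{"method": "send_rows", "body": {"moves": [[[0,0,0,-0.2,0,0.1,-0.6],[0,0,0,-0.3,0,0.1,-0.6],[0,0,0,-0.3,0,0,-0.6],[0,0,0,-0.3,0,0,-0.6],[0,0,0,-0.3,0,0,-0.6]]]}}

```text
time_s: 15.65
position: [0.5464, -0.1983, 0.0089]
tcp_rot: [[-0.203, 0.979, -0.001], [0.979, 0.203, 0.002], [0.002, -0.001, -1.0]]
force: [-1.0, 5.6, 3.3]
opening: 0.201
```

Emit:
{"method": "send_rows", "body": {"moves": [[[0,0,0,-0.3,0,0,-0.6],[0,0,0,-0.3,0,0,-0.6],[0,0,0,-0.3,0,0,-0.6],[0,0,0,-0.3,0,0,-0.6],[0,0,0,-0.3,0,0,-0.6]]]}}

```text
time_s: 16.15
position: [0.5502, -0.2144, 0.0088]
tcp_rot: [[-0.203, 0.979, 0.0], [0.979, 0.203, 0.0], [0.0, 0.0, -1.0]]
force: [-0.1, 3.9, 2.7]
opening: 0.198
```

Emit:
{"method": "send_rows", "body": {"moves": [[[0,0,0,-0.3,0,0,-0.6],[0,0,0,-0.3,0,0,-0.6],[0,0,0,-0.3,0,0,-0.6],[0,0,0,-0.3,0,0,-0.6],[0,0,0,-0.3,0,0,-0.6]]]}}

```text
time_s: 16.65
position: [0.553, -0.2291, 0.0086]
tcp_rot: [[-0.203, 0.979, -0.0], [0.979, 0.203, 0.0], [0.0, -0.0, -1.0]]
force: [-1.2, 4.0, 3.0]
opening: 0.2
```

Emit:
{"method": "send_rows", "body": {"moves": [[[0,0,0,-0.3,0,0,-0.6],[0,0,0,-0.3,0,0,-0.6],[0,0,0,0,0,0,-0.6],[0,0,0,0,0,0,-0.6],[0,0,0,0,0,0,-0.6]]]}}

```text
time_s: 17.15
position: [0.5548, -0.2356, 0.0085]
tcp_rot: [[-0.203, 0.979, 0.001], [0.979, 0.203, -0.001], [-0.002, 0.001, -1.0]]
force: [-0.5, -0.3, 0.6]
opening: 0.202
```

Run:
```python
from h import *
print(st(readout.read_state()['position']))
a=capture('side')[150:330,220:420]
cv2.imwrite('pics/b7.png',cv2.resize(a,None,fx=3.3,fy=3.3))
```

```text
[-0.0057 -0.2348]
```

View pics/b7.png

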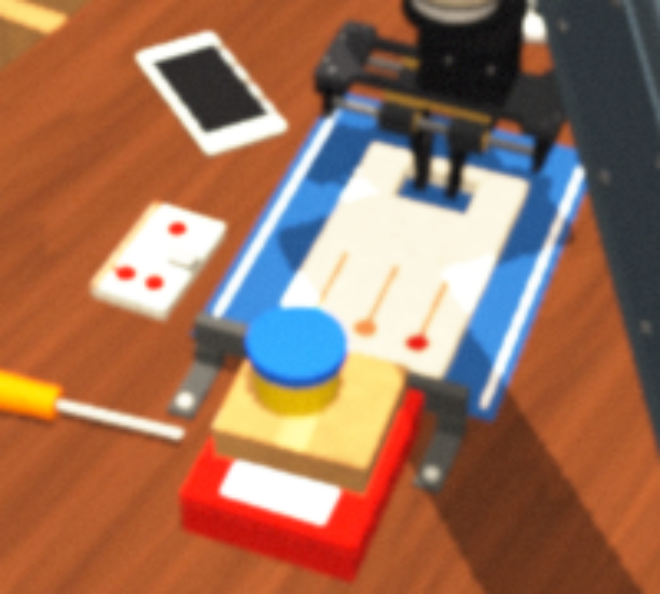

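Run:
```python
from h import *
for p in((375,142),(528,182),(443,375),(422,388)):print(st(ray('side',(220+p[0]/3.3,150+p[1]/3.3),.015 if p[0]!=422 else .04)))
```

```text
[ 0.0558 -0.2602]
[-0.073  -0.2591]
[-0.0745 -0.0364]
[-0.0704  0.003 ]
```

Emit:
{"method": "send_rows", "body": {"moves": [[[0,0,0,0.4,0,0,-0.6],[0,0,0,0,0,-0.5,-0.6],[0,0,0,0,0,-1,-0.6],[0,0,0,0,0,-3,-0.6],[0,0,0,0,0,-4.5,-0.6]]]}}

```text
time_s: 17.7
position: [0.5519, -0.2299, 0.098]
tcp_rot: [[-0.203, 0.979, -0.004], [0.979, 0.203, 0.003], [0.003, -0.004, -1.0]]
force: [1.0, 0.5, -0.1]
opening: 0.194
```

Emit:
{"method": "send_rows", "body": {"moves": [[[0,0,0,-4,0,-4.5,-0.6],[0,0,0,-4.5,0,-2,-0.6],[0,0,0,-4.5,-2,0,-0.6],[0,0,0,-4.5,-2,0,-0.6],[0,0,0,0,0,0,-0.6]]]}}

```text
time_s: 18.2
position: [0.5473, -0.4114, 0.1577]
tcp_rot: [[-0.197, 0.98, 0.003], [0.98, 0.197, -0.007], [-0.007, 0.002, -1.0]]
force: [0.0, 0.9, 0.5]
opening: 0.202
```

Emit:
{"method": "send_rows", "body": {"moves": [[[0,0,0,-4,-2,0,-0.6],[0,0,0,-4,-2,0,-0.6],[0,0,0,0,0,0,-0.6],[0,0,0,0,0,0,-0.6],[0,0,0,0,0,0,-0.6]]]}}

```text
time_s: 18.7
position: [0.5257, -0.4885, 0.156]
tcp_rot: [[-0.204, 0.979, -0.0], [0.979, 0.204, 0.001], [0.001, -0.0, -1.0]]
force: [-0.1, 1.5, -0.3]
opening: 0.201
```

Run:
```python
from h import *
a=capture('side')[150:330,220:420];b=capture('top')[180:310,220:420]
cv2.imwrite('pics/b8.png',np.vstack([cv2.resize(a,None,fx=1.9,fy=1.9)[:,:],cv2.resize(b,None,fx=1.9,fy=1.9)]))
for t in('board','tub','carton','kitbox'):
  for c in('side','top'):
    print(t,c,[(round(d['p'],2),st(d['location']),round(d['location'][2],3)) for d in spot_in(c,t)][:2])
```

```text
board side [(0.79, array([-0.0167, -0.1408]), 0.015)]
board top [(0.72, array([-0.0154,  0.1206]), 0.04), (0.6, array([-0.0128, -0.1379]), 0.014)]
tub side [(0.94, array([-0.0049,  0.0699]), 0.116), (0.63, array([ 0.2104, -0.2807]), 0.007)]
tub top [(0.56, array([-0.0041,  0.0615]), 0.115)]
carton side [(0.89, array([-0.194 ,  0.3073]), 0.037), (0.88, array([-0.0251,  0.0895]), 0.076)]
carton top [(0.95, array([-0.0367,  0.0614]), 0.07)]
kitbox side [(0.75, array([-0.0292,  0.1388]), 0.035)]
kitbox top [(0.82, array([-0.0116,  0.1192]), 0.037)]
```

View pics/b8.png

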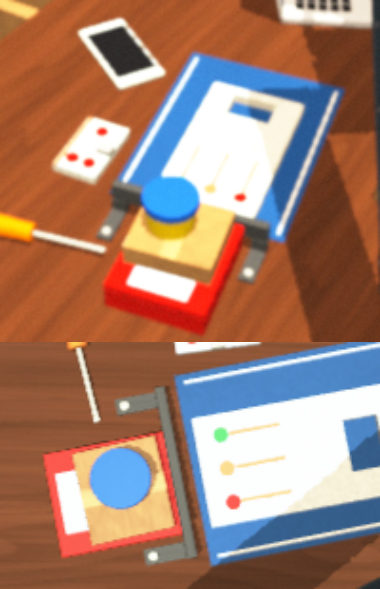

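```bash
python3 -c "
from rig import bot,readout;import numpy as np
s=readout.read_state();print(s['time_s'],s['force'],np.abs(s['qvel']).max());print(bot.hand_in())"
```

```text
19.2 [-0.59883993 -0.77203201  0.12231542] 0.20597484811459754
the job is handed in; nothing more can be done
None
```

I pushed the board about 65 mm by its rear edge with both open fingers, then drew it about 200 mm onto the mat with the fingers in its slot. The job was handed in at 19.2 s, within the 72 s limit; no verdict was reported.

- **Forces:** the highest force I read was about 20 N, near the end of the draw. I eased the tool up and slowed down there. Readings came only at the end of each call, so brief peaks in between were not seen.
- **Board:** it lies flat and square on the mat. Its rear edge is about 30 mm past the bar, its centre about 145 mm from the bar, and it sits about 8 mm off the mat's centre line.
- **Stack:** it is upright and in order behind the bar. The tub's top read about 14 mm lower than at the start, which matches the 15 mm drop onto the desk. I put the kit box's centre at about 75 mm behind the bar (over 65 mm is needed), from its position during the push; I did not measure it again after the drop.
- **Bystanders:** the phone, control box and screwdriver looked unmoved in the last pictures. I did not check the mug, tape or booklets at the end.
- **Gripper:** it was clear of everything, with wrist forces under about 1 N.

One disagreement: in the top camera, the detector's best guess for the board was the stack. Its second guess, the side camera and the pictures all put the board on the mat. No other check failed.

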